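# Tip the drill case into its taped bay

## Robot

A 6-joint arm with a two-finger parallel gripper is mounted at the origin on the work surface. World frame = base frame: x ahead of the robot, y to its left, z up, the work surface at z = 0. Lengths are in mm, angles in rad, forces in N, time in s.
With the tool pointing down it reaches from about 350 to 975 mm from the base axis. Payload 7.1 kg.
Tool frame: the origin (TCP) lies midway between the tips of the shut fingers; the grasp point (between the pads) lies 19 mm behind it; z points along the fingers, x is the direction in which the jaws open and shut, and the axes are right-handed (so a half turn about z gives the same grasp; the last joint's range is limited). The gripper opens to 88 mm and grips with 3 to 60 N. Pads are 20 mm wide; open, the fingers measure 115 mm over their backs; the gripper's body (75 mm by 178 mm) begins 61 mm behind the grasp point.
Start: joints at [1.09, 0.423, 1.63, -0, 1.089, -0.019], TCP at [278.443, 559.531, 222.675] pointing down, gripper open.
Joint ranges: [-3, 3], [-0.9, 2.11], [0.09, 2.58], [-1.31, 4.45], [0.11, 2.69], [-2.54, 2.54]. Speed limits (rad/s): [2.39, 2.39, 3.01, 3.14, 3.14, 3.14].

## Interface

Orientations are given as a rotation vector (axis times angle).
In Python, from workcell import telemetry, imaging, ticket gives the robot as it stands.
- The arm moves only by the tool jog_arm, never from a script. Its arguments are lists of equal length, an entry for each row: "travel": the shift along the world's x, y, z in units of 400 mm (1.0 is 400 mm), a list of three; "dr": the turn, a rotation vector about the world's x, y, z in units of 90 degrees (1.0 is 90 degrees), a list of three. In form: {"travel": [[tx, ty, tz], ...], "dr": [[wx, wy, wz], ...]}. A call has exactly 10 rows; each row is the pose to reach, as a shift and turn from the pose measured when the call began; what a row does not reach only later rows make up. A row lasts 1/10 s, in which the tool goes at most 50 mm and 8.59 degrees, less where a joint would pass 70% of its speed; a pose out of reach is approached as far as the arm can. A call with a number of a shift or a turn outside -1 to 1 is refused whole. A call with a gripper value outside its range is refused whole. "hand" is the opening, from -1 (shut) to 1 (fully open), set as the call begins (left out, the last holds). The fingers move at their own pace and stop on an object; the grip force is fixed at half the most. Time passes only in rows, so rows that repeat a pose let the fingers close, or fill a call up. It gives the time, the measured TCP pose, the force and the opening at its end, in the units of the state.
- telemetry.get_obs(): the state, without advancing time (a new reading comes with each control period).
- imaging.get_image(name): name is "side" or "top" or "wrist"; returns a dict with "pixels" (480x640x3 uint8, red, green, blue), "range_z" (480x640 float32, mm along the optical axis (not along the pixel's ray), 0 where there is no reading), "fx", "fy", "cx", "cy" (pixels), "extrinsics" (4x4, takes a point from world to camera coordinates). Camera axes: x right, y down, z forward; pixel columns grow to the right and rows downward; lengths in mm; the calibration is good to about 2 mm. A picture is of the moment at which its call begins.
- ticket.close_job(): hands the job in, once; it reports no verdict.
The state is a dict: "t": time; "qpos": joint angles; "qvel": joint speeds; "joint_torque": joint torques, N m; "ee_pos": TCP position; "orientation": TCP orientation; "ft_force": force on the tool from outside, world axes, zero at the start; "moment": the same for the moment, N m; "width": finger opening in mm.
Only numpy, scipy, OpenCV 4.12 (cv2) and the standard library are available. Lean on these libraries where they do the work, as an engineer would, in place of code of your own. Each camera call takes 0.05 s, during which the arm holds its last target. There are 200 camera calls.

## Task

The closed drill case stands on edge a little short of its yellow taped outline. With the fingertips slide it, still standing, until its leading lower edge is just past the near tape and square to it, then push it over near its top so that it comes down flat on its black back, red lid up, wholly inside the outline. Do not lift it off the bench or tip it the other way, and leave the marker, the steel block and the screwdriver as they are.

Things in the scene. Friction and masses are not known exactly. Their poses are not given: they have to be found in the camera images.
- case: Closed plastic drill-bit case standing on edge, a plain box 34 mm thick (its x), 150 wide (its y), 90 high (its z), 0.3 to 0.54 kg. Origin: centre of its underside. Red lid on the -x face (robot side), black back on +x, towards the outline. Friction on the bench 0.5 to 0.72: pushed within 15 mm of the bench it slides, above 45 mm it tips; leaning over 21 degrees it falls by itself.
- bay: Rectangle of 18 mm yellow tape on the bench, flat. Origin: its centre. Inside the tape 118 mm (its x) by 178 mm (its y): 14 mm to spare all round the lying case (90 x 150). The case stands on its -x side, at first 36 to 71 mm short of the tape's inner edge, turned up to 0.2 rad, its middle within 12 mm of the bay's x axis, and must fall towards +x.
- case_lid (a point): centre of the red lid's face, at (-17, 0, 45) mm in the case's frame; after the fall it is on top, 34 mm above the bench
- case_mid (a point): centre of the case's volume, 45 mm above its underside; 17 mm above the bench once the case lies flat
- case_heel (a point): middle of the case's lower back edge, on which it turns when it is tipped over: 17 mm along the case's x from its origin, on the bench before, during and after
- case_corner_a (a point): lower corner of the case's back face, at (+17, +75, 0) mm in the case's frame
- case_corner_b (a point): lower corner of the case's back face, at (+17, -75, 0) mm in the case's frame
- case_corner_c (a point): upper corner of the case's back face, at (+17, +75, 90) mm in the case's frame
- case_corner_d (a point): upper corner of the case's back face, at (+17, -75, 90) mm in the case's frame
- marker: White marker pen with black cap, 18 mm thick, 132 mm tall, standing upright on its cap, easily knocked over; origin at the centre of its foot. It stands beside the bay, 133 to 148 mm from the bay's centre line, on its +y or its -y side.
- block: Bright steel bench block, a 40 mm cube, 0.5 kg; origin at the centre of its underside. Stands beside the bay, on the side opposite to the marker.
- driver: Screwdriver lying on the bench, 190 mm long, red handle 26 mm thick; origin under its middle, x along the tool towards the blade. Lies on the bay's -y side, 215 to 240 mm from the bay's x axis.
There are look-alikes about, which are no part of the job. What is meant by the case is not purple, and is the larger of those in its own colour. Several things have the shape of the marker; the one meant has the colours described above.

How it is judged (in metres and radians):
On the way, in this order (a step that is already met when the one before it is completed fails the run):
1. the case, standing square, has been slid to where its lower back edge lies on or past the near tape (angle between case's own z axis and vertical below 0.12 rad and x of case_heel in the frame of bay above -0.075 m and angle between the x axis of case and the x axis of bay, either way round below 0.14 rad).
2. the fingers push it over from high up (grasp point over 40 mm above the bench) (angle between case's own z axis and vertical above 0.18 rad and contact force between case and the fingers above 0.05 N and height (world z) of the grasp point above 0.04 m).
At the end, for the whole second after the job is handed in: The case lies flat on the bench on its back, lid up (within 0.1 rad), at rest, no corner of it more than 6 mm past the inner edge of the tape; marker (upright), block and screwdriver within 20 mm of where they were (angle between case's own x axis and vertical above 3.04 rad and height (world z) of case_mid below 0.021 m and linear speed of case below 0.02 m/s and x of case_corner_a in the frame of bay between -0.065 and 0.065 m and y of case_corner_a in the frame of bay between -0.095 and 0.095 m and x of case_corner_b in the frame of bay between -0.065 and 0.065 m and y of case_corner_b in the frame of bay between -0.095 and 0.095 m and x of case_corner_c in the frame of bay between -0.065 and 0.065 m and y of case_corner_c in the frame of bay between -0.095 and 0.095 m and x of case_corner_d in the frame of bay between -0.065 and 0.065 m and y of case_corner_d in the frame of bay between -0.095 and 0.095 m and distance of each of marker, block, driver from where it was at the start of the episode below 0.02 m and angle between marker's own z axis and vertical below 0.2 rad); the robot touches nothing.
It fails at once if the case is lifted, or tipped towards its lid: its lower back edge rises more than 12 mm off the bench (height (world z) of case_heel above 0.012 m).
It fails at once if the case comes down with its centre more than 40 mm away from the centre of the outline (angle between case's own x axis and vertical above 2.8 rad and horizontal distance between case_mid and bay above 0.04 m).
It fails at once if marker, block or screwdriver moved more than 20 mm or the marker knocked over (distance of any of marker, block, driver from where it was at the start of the episode above 0.02 m or angle between marker's own z axis and vertical above 0.5 rad).
It also fails if it takes over 42 s, if anything falls off the work surface, if the arm or the gripper's body presses on something with over 40 N, if the wrist force passes 120 N, or if a joint passes its speed limit or range.

## Working session

There is one attempt and no reset: what is moved stays moved. The work goes in short steps, Python scripts to look and compute and a tool call to move; the robot and the scene stay as the last step left them, time stands still between calls to the robot, and variables do not carry over. Pictures are saved under pics/ and viewed, about 8 in all and at most 12, crops included, and the job is handed in when it is done.

Besides the shell and the picture viewer there is one more tool, called after "Call:" as name(argument=value, ...), one argument or row to a line, values as JSON. jog_arm: Moves the arm, as the interface text tells. Its arguments: {"type":"object","properties":{"travel":{"type":"array"},"dr":{"type":"array"},"hand":{"type":"number"}},"required":["travel","dr"]}

```bash
mkdir -p pics; ls; cat > h.py <<'E'
import numpy as np, cv2
from workcell import telemetry, imaging, ticket
def shot(n):
    d=imaging.get_image(n); d['bgr']=cv2.cvtColor(d['pixels'],cv2.COLOR_RGB2BGR); d['hsv']=cv2.cvtColor(d['bgr'],cv2.COLOR_BGR2HSV); return d
def cloud(d):
    v,u=np.mgrid[:480,:640]; z=d['range_z']
    p=np.stack([(u-d['cx'])/d['fx']*z,(v-d['cy'])/d['fy']*z,z],-1)
    T=np.linalg.inv(d['extrinsics']); return p@T[:3,:3].T+T[:3,3]
def ray(d,uv,h):
    T=np.linalg.inv(d['extrinsics']); uv=np.atleast_2d(uv).astype(float)
    r=np.c_[(uv[:,0]-d['cx'])/d['fx'],(uv[:,1]-d['cy'])/d['fy'],np.ones(len(uv))]@T[:3,:3].T
    c=T[:3,3]; return c+r*((h-c[2])/r[:,2])[:,None]
E
python3 - <<'E'
from h import *
s=telemetry.get_obs(); print(s)
for n in('top','side'):
    d=shot(n); cv2.imwrite(f'pics/{n}0.png',d['bgr']); print(n,d['fx'],np.linalg.inv(d['extrinsics']).round(2).tolist())
E
```

```text
pics
{'t': 0.0, 'qpos': array([ 1.08997839e+00,  4.23810580e-01,  1.63069422e+00,  5.83908004e-05,
        1.08863576e+00, -1.90041742e-02]), 'qvel': array([ 0.00102235, -0.00063032,  0.00036998, -0.00052803,  0.0004356 ,
       -0.00050135]), 'joint_torque': array([-2.80060689e-03, -5.44651401e+01, -2.73662299e+01,  6.43916032e-02,
        2.26507190e-02, -5.87328373e-05]), 'ee_pos': array([278.18408345, 559.04044297, 221.91895175]), 'orientation': array([ 2.67027091e+00,  1.65365367e+00, -2.13203608e-03]), 'ft_force': array([ 0.23473377, -0.43218903, -0.451559  ]), 'moment': array([ 0.02535427, -0.03116607,  0.0202366 ]), 'width': 87.6896956655944}
top 481.79430801375634 [[0.01, -0.97, 0.24, 365.69], [-1.0, -0.01, 0.0, 0.18], [0.0, -0.24, -0.97, 940.81], [0.0, 0.0, 0.0, 1.0]]
side 613.0249892630633 [[-0.91, -0.34, 0.25, 320.92], [-0.42, 0.71, -0.56, 525.13], [0.01, -0.61, -0.79, 839.57], [0.0, 0.0, 0.0, 1.0]]
```

View pics/top0.png

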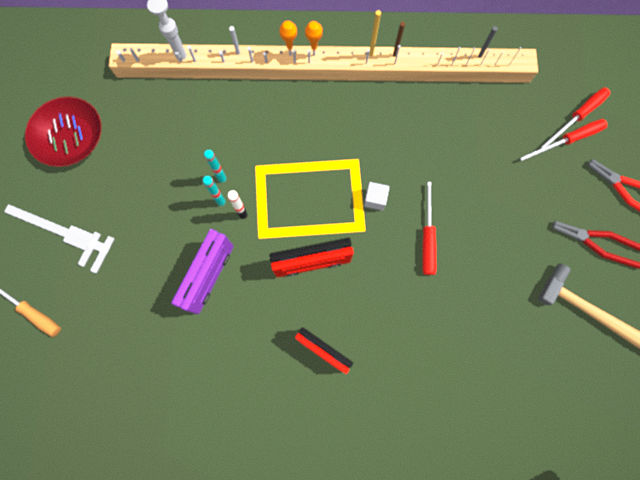

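View pics/side0.png

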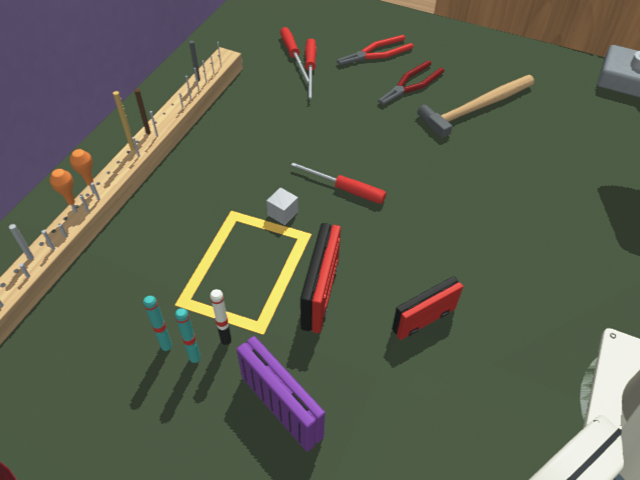

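Top view: red/black boxes at (312,258), large, and (323,351), small, plus a purple one at (203,272). The case is the larger red one, (312,258). Pens: white with black cap at (237,204) is the marker; the teal ones at (215,165) and (214,190) are look-alikes. The block is at (376,196), the driver at (429,230) and the bay at (310,198). Next I measure these and make a crop to confirm.

```bash
cat >> h.py <<'E'
def bay(d):
    h=d['hsv']; m=cv2.inRange(h,(22,120,120),(35,255,255))
    cs,hi=cv2.findContours(m,cv2.RETR_CCOMP,cv2.CHAIN_APPROX_NONE)
    R=[]
    for k in (0,1):
        c=max([c for c,x in zip(cs,hi[0]) if (x[3]>=0)==bool(k)],key=cv2.contourArea)
        w=ray(d,c[:,0],0)[:,:2].astype(np.float32); R.append(cv2.minAreaRect(w))
    return R
def case(d,P,box=(330,640,-140,140)):
    # top-of-case points from depth
    m=(abs(P[...,2]-90)<6)&(P[...,0]>box[0])&(P[...,0]<box[1])&(P[...,1]>box[2])&(P[...,1]<box[3])&(d['range_z']>0)
    return m
E
python3 - <<'E'
from h import *
d=shot('top'); P=cloud(d)
for r in bay(d): print('bay',r, cv2.boxPoints(r).round(1).tolist())
m=np.zeros((480,640),bool); m[235:280,262:362]=1
z=P[...,2]
t=m&(z>82)
pts=P[t]; print('top z',np.median(pts[:,2]),t.sum(),pts[:,:2].min(0),pts[:,:2].max(0))
r=cv2.minAreaRect(pts[:,:2].astype(np.float32)); print(r,cv2.boxPoints(r).round(1).tolist())
b=t&(d['hsv'][...,2]<90); rd=t&(d['hsv'][...,2]>120)
print('black',cv2.minAreaRect(P[b][:,:2].astype(np.float32)))
for n,(u0,v0,u1,v1) in dict(marker=(227,186,248,220),block=(362,180,392,212),driver=(418,178,440,278)).items():
    q=P[v0:v1,u0:u1]; q=q[(q[...,2]>5)]; print(n,q[:,:2].min(0).round(),q[:,:2].max(0).round(),q[:,2].max().round())
d2=shot('side'); 
for r in bay(d2): print('bay side',r)
a=cv2.resize(d['bgr'][140:380,170:450],None,fx=2.8,fy=2.5,interpolation=cv2.INTER_CUBIC); cv2.imwrite('pics/crop1.png',a)
P2=cloud(d2); t2=(abs(P2[...,2]-90)<5)&(P2[...,0]>380)&(P2[...,0]<600)&(abs(P2[...,1])<100)
print('side top',t2.sum(),cv2.minAreaRect(P2[t2][:,:2].astype(np.float32)))
E
```

```text
bay ((674.3163452148438, 24.407073974609375), (159.58309936523438, 218.66580200195312), 4.7637939453125) [[585.7000122070312, 126.69999694824219], [603.9000244140625, -91.19999694824219], [762.9000244140625, -77.9000015258789], [744.7999877929688, 140.0]]
bay ((674.25830078125, 23.666824340820312), (119.22900390625, 181.46151733398438), 4.7544941902160645) [[607.2999877929688, 109.0999984741211], [622.4000244140625, -71.69999694824219], [741.2000122070312, -61.79999923706055], [726.0999755859375, 119.0]]
top z 90.54238509541324 1524 [365.69111639 -59.02708477] [570.65897193  92.76875076]
((463.83294677734375, -0.6835250854492188), (191.08721923828125, 149.73297119140625), 12.71873950958252) [[354.20001220703125, 51.29999923706055], [387.1000061035156, -94.69999694824219], [573.5, -52.70000076293945], [540.5, 93.4000015258789]]
black ((484.6715087890625, 36.34654235839844), (134.2156982421875, 209.38870239257812), 74.24842071533203)
marker [366.   0.] [696. 190.] 941.0
block [ 646. -135.] [706. -87.] 46.0
driver [ 366. -236.] [709.   0.] 941.0
bay side ((672.889404296875, 23.58081817626953), (156.29583740234375, 216.50634765625), 4.8533244132995605)
bay side ((676.6041870117188, -78.28718566894531), (5.541772842407227, 7.784470081329346), 64.08876037597656)
side top 1725 ((538.882080078125, 18.356063842773438), (32.838321685791016, 151.45005798339844), 12.434423446655273)
```

View pics/crop1.png

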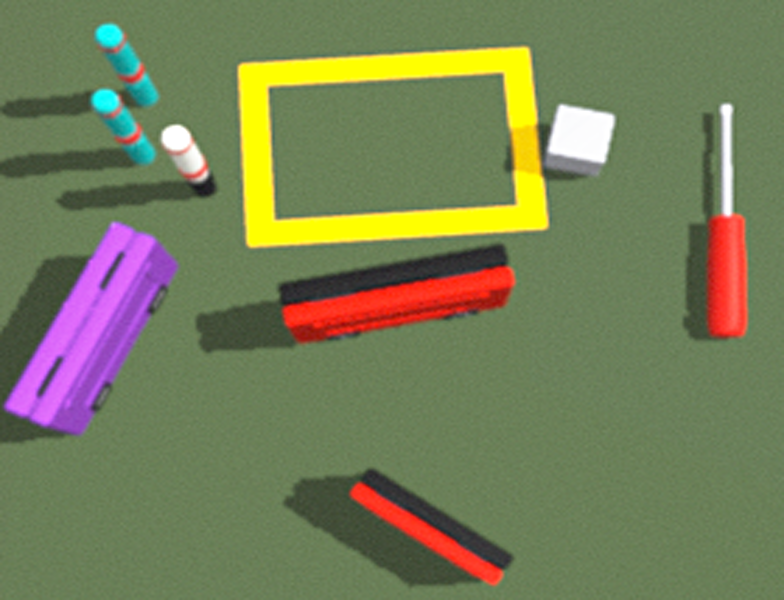

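The crop confirms it: the large red/black case stands short of the bay, lid towards the robot. The white pen with a black cap is the marker, left of the bay, and the steel block is on the right. The case measures 33 x 151 mm at z = 90, which agrees with the given size. Next, clearances and the first move numbers.

```bash
cat >> h.py <<'E'
from scipy.spatial.transform import Rotation as Ro
C=np.array([673.8,24.0]); YAW=0.083
ux=np.array([np.cos(YAW),np.sin(YAW)]); uy=np.array([-ux[1],ux[0]])
def toB(p): p=np.atleast_2d(p)[:,:2]-C; return np.c_[p@ux,p@uy]
def move(bx,by,z,tilt=25):
    s=telemetry.get_obs(); w=np.r_[C+bx*ux+by*uy,z]
    # tool: x along bay y, z down, tips leaning forward
    x=np.r_[uy,0]; a=np.radians(tilt); zz=np.r_[ux*np.sin(a),-np.cos(a)]; y=np.cross(zz,x)
    R=Ro.from_matrix(np.c_[x,y,zz]); dr=(R*Ro.from_rotvec(s['orientation']).inv()).as_rotvec()/(np.pi/2)
    print('t',round(s['t'],2),'at',s['ee_pos'].round(1),'B',toB(s['ee_pos']).round(1),'to',w.round(1),'travel',((w-s['ee_pos'])/400).round(4).tolist(),'dr',dr.round(4).tolist(),'F',s['ft_force'].round(1))
def caseB(n='side',box=None):
    d=shot(n);P=cloud(d);B=toB(P.reshape(-1,3)).reshape(480,640,2)
    m=(abs(P[...,2]-90)<5)&(d['range_z']>0)&(abs(B[...,0]+100)<75)&(abs(B[...,1])<95)
    m=cv2.morphologyEx(m.astype(np.uint8),cv2.MORPH_OPEN,np.ones((3,3)))>0
    return m.sum(),cv2.minAreaRect(B[m].astype(np.float32)),d,P,B
E
python3 - <<'E'
from h import *
n,r,d,P,B=caseB(); print('case B',n,r)
Z=P[...,2]; ok=(d['range_z']>0)
h=d['hsv']
pu=cv2.inRange(h,(125,80,60),(155,255,255))>0; pu&=ok&(Z>5)&(np.arange(480)[:,None]>330); print('purple',B[pu].min(0),B[pu].max(0),Z[pu].max())
sm=ok&(P[...,0]>300)&(P[...,0]<440)&(abs(P[...,1])<90)&(Z>8)&(Z<130); print('small',P[sm].min(0),P[sm].max(0))
q=ok&(Z>100)&(Z<140)&(B[...,0]>-80)&(B[...,0]<120)&(B[...,1]>110)&(B[...,1]<170); print('marker',B[q].min(0),B[q].max(0),Z[q].max())
q=ok&(Z>30)&(Z<50)&(B[...,0]>-80)&(B[...,0]<80)&(B[...,1]<-90)&(B[...,1]>-190);print('block',B[q].min(0),B[q].max(0))
move(-205,5,90)
E
```

```text
case B 1718 ((-135.03855895996094, 5.46466064453125), (32.72321701049805, 150.6388702392578), 7.840697288513184)
purple [-220.91681275  158.95120883] [-78.3175926  256.80599006] 96.77695363185455
small [330.2680457  -59.22872723   8.03288546] [410.16837675  45.74192123  72.04678699]
marker [-37.61855056 129.8018523 ] [ 49.34657103 169.69776517] 135.42311506654266
block [ -38.19128393 -155.87377955] [  11.7116901  -106.15793247]
t 0.25 at [278.3 559.3 222.3] B [[-349.7  566.3]] to [469.1  12.   90. ] travel [0.4769, -1.3684, -0.3308] dr [-0.0525, -0.2763, 0.3413] F [ 0.2  0.1 -0.1]
```

Call:
jog_arm(
  travel=[
    [0.04,-0.1,-0.013],
    [0.08,-0.2,-0.026],
    [0.12,-0.3,-0.04],
    [0.16,-0.4,-0.053],
    [0.2,-0.5,-0.066],
    [0.24,-0.6,-0.08],
    [0.28,-0.7,-0.093],
    [0.32,-0.8,-0.106],
    [0.35,-0.9,-0.12],
    [0.38,-1.0,-0.13],
  ],
  dr=[
    [-0.004,-0.02,0.034],
    [-0.008,-0.04,0.068],
    [-0.012,-0.06,0.102],
    [-0.016,-0.08,0.136],
    [-0.02,-0.11,0.17],
    [-0.024,-0.13,0.204],
    [-0.028,-0.15,0.238],
    [-0.032,-0.18,0.272],
    [-0.036,-0.2,0.306],
    [-0.04,-0.22,0.34],
  ],
  hand=1,
)

```text
t: 1.25
ee_pos: [430.5, 157.9, 170.3]
orientation: [1.955, 2.119, 0.376]
ft_force: [0.7, -1.0, -0.3]
width: 87.8
```

```bash
python3 -c "
from h import *
move(-188,4,100,20)"
```

```text
t 1.25 at [430.5 157.9 170.3] B [[-231.4  153.6]] to [486.1  12.4 100. ] travel [0.1391, -0.3637, -0.1758] dr [-0.0017, -0.0003, 0.0012] F [ 0.7 -1.  -0.3]
```

Call:
jog_arm(
  travel=[
    [0.04,-0.09,-0.0],
    [0.08,-0.18,-0.03],
    [0.11,-0.27,-0.06],
    [0.139,-0.364,-0.1],
    [0.139,-0.364,-0.18],
    [0.139,-0.364,-0.25],
    [0.139,-0.364,-0.31],
    [0.139,-0.364,-0.35],
    [0.139,-0.364,-0.38],
    [0.139,-0.364,-0.38],
  ],
  dr=[
    [0,0,0],
    [0,0,0],
    [0,0,0],
    [0,0,0],
    [0,0,0],
    [0,0,0],
    [0,0,0],
    [0,0,0],
    [0,0,0],
    [0,0,0],
  ],
)

```text
t: 2.25
ee_pos: [494.6, 8.2, 33.4]
orientation: [1.975, 2.145, 0.367]
ft_force: [-0.0, 0.1, -0.1]
width: 87.5
```

```bash
python3 -c "
from h import *
move(-188,4,9,20); move(-110,4,9,20)"
```

```text
t 2.25 at [494.6   8.2  33.4] B [[-179.9   -0.9]] to [486.1  12.4   9. ] travel [-0.0213, 0.0106, -0.0611] dr [-0.0104, -0.0186, -0.0019] F [-0.   0.1 -0.1]
t 2.25 at [494.6   8.2  33.4] B [[-179.9   -0.9]] to [563.8  18.9   9. ] travel [0.173, 0.0268, -0.0611] dr [-0.0104, -0.0186, -0.0019] F [-0.   0.1 -0.1]
```

Call:
jog_arm(
  travel=[
    [-0.02,0.01,0.0],
    [-0.02,0.01,-0.01],
    [-0.02,0.01,-0.02],
    [-0.02,0.01,-0.03],
    [-0.02,0.01,-0.04],
    [-0.02,0.01,-0.05],
    [-0.02,0.01,-0.06],
    [-0.02,0.01,-0.06],
    [-0.02,0.01,-0.06],
    [-0.02,0.01,-0.06],
  ],
  dr=[
    [-0.01,-0.018,0],
    [-0.01,-0.018,0],
    [-0.01,-0.018,0],
    [-0.01,-0.018,0],
    [-0.01,-0.018,0],
    [-0.01,-0.018,0],
    [-0.01,-0.018,0],
    [-0.01,-0.018,0],
    [-0.01,-0.018,0],
    [-0.01,-0.018,0],
  ],
)

```text
t: 3.25
ee_pos: [496.5, 6.9, 27.6]
orientation: [1.971, 2.156, 0.369]
ft_force: [0.1, 0.1, -0.1]
width: 87.6
```

```bash
python3 -c "
from h import *
move(-74-28,4,9,20)
n,r,*_=caseB(); print(n,r)"
```

```text
t 3.25 at [496.5   6.9  27.6] B [[-178.1   -2.3]] to [571.8  19.5   9. ] travel [0.1883, 0.0315, -0.0464] dr [-0.0125, -0.0209, -0.007] F [ 0.1  0.1 -0.1]
1716 ((-135.02906799316406, 5.758995056152344), (32.64910888671875, 150.72378540039062), 7.791810035705566)
```

```bash
python3 -c "
from h import *
s=telemetry.get_obs(); print(s['qpos'].round(3),s['qvel'].round(3))"
```

```text
[-0.051  0.529  2.215  0.658  0.109 -2.357] [-0.    -0.003  0.002  0.    -0.002 -0.002]
```

```bash
python3 -c "
from h import *
move(-188,4,25,6)"
```

```text
t 3.3 at [496.5   7.   27.6] B [[-178.1   -2.3]] to [486.1  12.4  25. ] travel [-0.026, 0.0136, -0.0065] dr [-0.0261, 0.1341, -0.0052] F [-0.8 -0.1  0. ]
```

Call:
jog_arm(
  travel=[
    [0,0,0.02],
    [0,0,0.02],
    [0,0,0.02],
    [-0.01,0.005,0.02],
    [-0.026,0.013,0.02],
    [-0.026,0.013,0.01],
    [-0.026,0.013,0],
    [-0.026,0.013,-0.006],
    [-0.026,0.013,-0.006],
    [-0.026,0.013,-0.006],
  ],
  dr=[
    [-0.005,0.03,0],
    [-0.01,0.06,0],
    [-0.02,0.1,0],
    [-0.026,0.134,-0.005],
    [-0.026,0.134,-0.005],
    [-0.026,0.134,-0.005],
    [-0.026,0.134,-0.005],
    [-0.026,0.134,-0.005],
    [-0.026,0.134,-0.005],
    [-0.026,0.134,-0.005],
  ],
)

```text
t: 4.3
ee_pos: [485.9, 12.0, 25.0]
orientation: [2.078, 2.258, 0.119]
ft_force: [0.4, 0.4, -0.9]
width: 87.8
```

```bash
python3 -c "
from h import *
move(-188,4,12,6);print(telemetry.get_obs()['qpos'].round(3)); move(-100,4,12,6)"
```

```text
t 4.3 at [485.9  12.   25. ] B [[-188.3    3.7]] to [486.1  12.4  12. ] travel [0.0006, 0.0009, -0.0324] dr [-0.0002, -0.0001, -0.0001] F [ 0.4  0.4 -0.9]
[-0.006  0.539  2.102  0.025  0.396 -1.682]
t 4.3 at [485.9  12.   25. ] B [[-188.3    3.7]] to [573.8  19.7  12. ] travel [0.2198, 0.0191, -0.0324] dr [-0.0002, -0.0001, -0.0001] F [ 0.4  0.4 -0.9]
```

Call:
jog_arm(
  travel=[
    [0,0,-0.016],
    [0,0,-0.0325],
    [0.015,0.002,-0.0325],
    [0.03,0.003,-0.0325],
    [0.045,0.0045,-0.0325],
    [0.06,0.006,-0.0325],
    [0.075,0.007,-0.0325],
    [0.09,0.008,-0.0325],
    [0.105,0.009,-0.0325],
    [0.12,0.01,-0.0325],
  ],
  dr=[
    [0,0,0],
    [0,0,0],
    [0,0,0],
    [0,0,0],
    [0,0,0],
    [0,0,0],
    [0,0,0],
    [0,0,0],
    [0,0,0],
    [0,0,0],
  ],
)

```text
t: 5.3
ee_pos: [533.6, 16.0, 11.9]
orientation: [2.079, 2.259, 0.117]
ft_force: [-3.9, 0.0, 2.7]
width: 88.2
```

```bash
python3 -c "
from h import *
n,r,d,*_=caseB(); print(n,r); cv2.imwrite('pics/side1.png',d['bgr'])
move(-108,4,12,6)"
```

```text
721 ((-106.4107666015625, 14.000473022460938), (22.363195419311523, 127.52234649658203), 0.39554691314697266)
t 5.35 at [535.3  16.   12.1] B [[-138.7    3.6]] to [565.8  19.   12. ] travel [0.0764, 0.0075, -0.0003] dr [-0.0002, 0.0005, 0.0] F [-0.1  0.7  0.2]
```

View pics/side1.png

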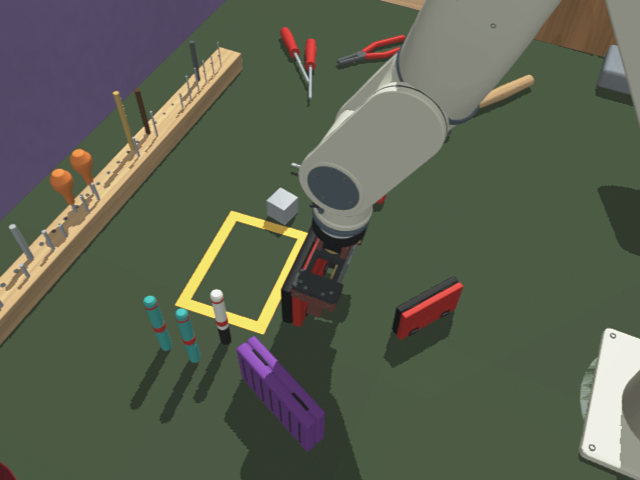

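The case is squared up (about 0.4°), standing and in contact with the fingertips. Its heel is at about -95 mm in the bay frame, so I push on to about -50.

Call:
jog_arm(
  travel=[
    [0.0125,0.001,0],
    [0.025,0.002,0],
    [0.0375,0.003,0],
    [0.05,0.004,0],
    [0.0625,0.005,0],
    [0.075,0.006,0],
    [0.0875,0.007,0],
    [0.1,0.008,0],
    [0.109,0.009,0],
    [0.109,0.009,0],
  ],
  dr=[
    [0,0,0],
    [0,0,0],
    [0,0,0],
    [0,0,0],
    [0,0,0],
    [0,0,0],
    [0,0,0],
    [0,0,0],
    [0,0,0],
    [0,0,0],
  ],
)

```text
t: 6.35
ee_pos: [579.8, 19.7, 12.3]
orientation: [2.077, 2.257, 0.121]
ft_force: [0.5, 0.4, 0.6]
width: 87.4
```

```bash
python3 -c "
from h import *
move(-115,4,70,6)"
```

```text
t 6.35 at [579.8  19.7  12.3] B [[-94.    3.5]] to [558.9  18.5  70. ] travel [-0.0524, -0.0032, 0.1442] dr [-0.0002, 0.0013, -0.0001] F [0.5 0.4 0.6]
```

Call:
jog_arm(
  travel=[
    [-0.015,-0.001,0],
    [-0.03,-0.0025,0],
    [-0.06,-0.005,0],
    [-0.1,-0.008,0],
    [-0.1,-0.008,0.04],
    [-0.1,-0.008,0.08],
    [-0.1,-0.008,0.12],
    [-0.1,-0.008,0.15],
    [-0.1,-0.008,0.15],
    [-0.1,-0.008,0.15],
  ],
  dr=[
    [0,0,0],
    [0,0,0],
    [0,0,0],
    [0,0,0],
    [0,0,0],
    [0,0,0],
    [0,0,0],
    [0,0,0],
    [0,0,0],
    [0,0,0],
  ],
)

```text
t: 7.35
ee_pos: [539.5, 16.5, 72.3]
orientation: [2.077, 2.257, 0.121]
ft_force: [0.1, -1.1, 0.7]
width: 87.6
```

```bash
python3 -c "
from h import *
move(-94,4,72,6)
for k in('side','top'):
    n,r,d,*_=caseB(k); print(k,n,r); cv2.imwrite(f'pics/{k}2.png',d['bgr'])
"
```

```text
t 7.35 at [539.5  16.5  72.3] B [[-134.5    3.7]] to [579.8  20.2  72. ] travel [0.1008, 0.0092, -0.0007] dr [-0.0002, 0.0014, -0.0] F [ 0.1 -1.1  0.7]
side 1728 ((-94.06192779541016, -0.2228240966796875), (99.08405303955078, 152.19869995117188), 4.340137958526611)
top 0 ((0.0, 0.0), (0.0, 0.0), 0.0)
```

View pics/side2.png

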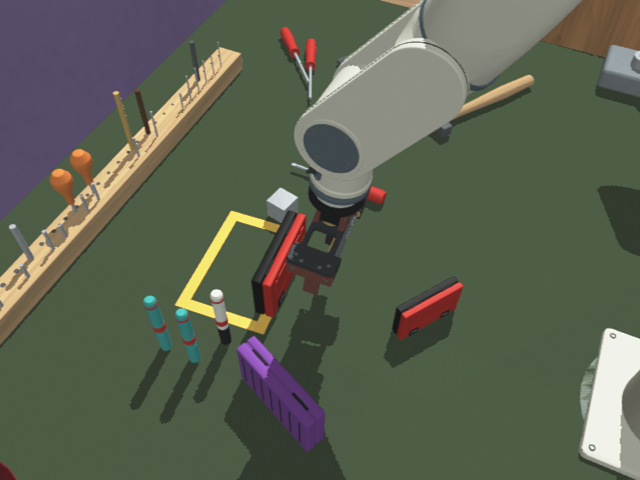

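The case stands upright and square, with its back edge just past the near tape, and the fingers are clear behind it. I measure its pose without the gripper's points.

```bash
python3 -c "
from h import *
n,r,d,P,B=caseB()
m=(abs(P[...,2]-90)<5)&(d['range_z']>0)&(B[...,0]>-100)&(B[...,0]<-20)&(abs(B[...,1])<95)
m=cv2.morphologyEx(m.astype(np.uint8),cv2.MORPH_OPEN,np.ones((3,3)))
l,c,st,_=cv2.connectedComponentsWithStats(m); k=1+st[1:,4].argmax(); q=B[c==k]
print(len(q),cv2.minAreaRect(q.astype(np.float32)),q.min(0),q.max(0),P[c==k][:,2].mean())"
```

```text
1648 ((-65.48050689697266, 2.2093505859375), (33.69559097290039, 150.52825927734375), 0.13641783595085144) [-82.43525269 -73.03675471] [-48.54233603  77.45254873] 90.41841881452265
```

Call:
jog_arm(
  travel=[
    [0.03,0.003,0],
    [0.06,0.005,0],
    [0.085,0.007,0],
    [0.097,0.008,0],
    [0.107,0.009,0],
    [0.117,0.01,0],
    [0.127,0.011,0],
    [0.137,0.0115,0],
    [0.147,0.0125,0],
    [0.157,0.013,0],
  ],
  dr=[
    [0,0,0],
    [0,0,0],
    [0,0,0],
    [0,0,0],
    [0,0,0],
    [0,0,0],
    [0,0,0],
    [0,0,0],
    [0,0,0],
    [0,0,0],
  ],
)

```text
t: 8.5
ee_pos: [602.3, 21.8, 71.6]
orientation: [2.077, 2.258, 0.12]
ft_force: [0.5, 0.5, -0.2]
width: 87.6
```

Call:
jog_arm(
  travel=[
    [0.01,0.001,0],
    [0.02,0.002,0],
    [0.03,0.0025,0],
    [0.04,0.003,0],
    [0.05,0.004,0],
    [0.05,0.004,0],
    [0.05,0.004,0],
    [0.05,0.004,0],
    [0.05,0.004,0],
    [0.05,0.004,0],
  ],
  dr=[
    [0,0,0],
    [0,0,0],
    [0,0,0],
    [0,0,0],
    [0,0,0],
    [0,0,0],
    [0,0,0],
    [0,0,0],
    [0,0,0],
    [0,0,0],
  ],
)

```text
t: 9.5
ee_pos: [622.2, 23.3, 71.6]
orientation: [2.078, 2.258, 0.12]
ft_force: [-0.5, -0.6, -0.1]
width: 87.9
```

```bash
python3 -c "
from h import *
move(-150,4,140,6)
d=shot('side'); cv2.imwrite('pics/side3.png',d['bgr'])"
```

```text
t 9.5 at [622.2  23.3  71.6] B [[-51.5   3.6]] to [524.   15.6 140. ] travel [-0.2456, -0.0195, 0.171] dr [-0.0002, 0.0005, -0.0] F [-0.5 -0.6 -0.1]
```

View pics/side3.png

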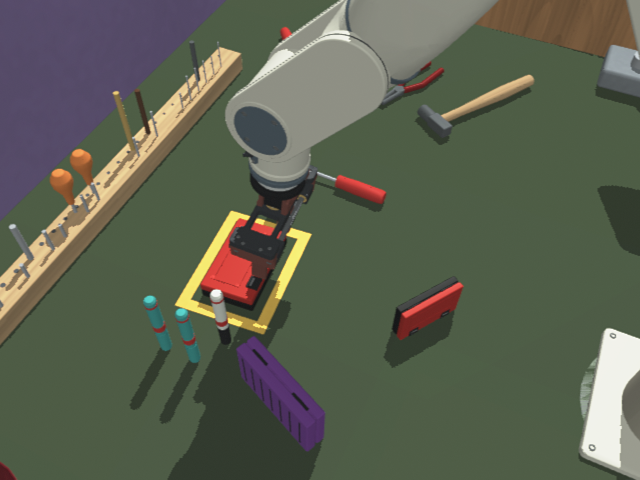

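The case is lying red side up inside the outline. I retreat up and back, then measure.

Call:
jog_arm(
  travel=[
    [0,0,0.06],
    [-0.03,-0.002,0.12],
    [-0.09,-0.007,0.18],
    [-0.15,-0.012,0.24],
    [-0.22,-0.018,0.3],
    [-0.3,-0.025,0.36],
    [-0.38,-0.03,0.4],
    [-0.45,-0.036,0.4],
    [-0.45,-0.036,0.4],
    [-0.45,-0.036,0.4],
  ],
  dr=[
    [0,0,0],
    [0,0,0],
    [0,0,0],
    [0,0,0],
    [0,0,0],
    [0,0,0],
    [0,0,0],
    [0,0,0],
    [0,0,0],
    [0,0,0],
  ],
)

```text
t: 10.55
ee_pos: [442.5, 8.9, 232.1]
orientation: [2.077, 2.256, 0.121]
ft_force: [-0.1, 0.4, 0.7]
width: 88.0
```

```bash
python3 - <<'E'
from h import *
for n in('side','top'):
    d=shot(n);P=cloud(d);B=toB(P.reshape(-1,3)).reshape(480,640,2);Z=P[...,2]; ok=d['range_z']>0
    cv2.imwrite(f'pics/{n}4.png',d['bgr'])
    m=ok&(abs(Z-34)<5)&(abs(B[...,0])<85)&(abs(B[...,1])<100)
    m=cv2.morphologyEx(m.astype(np.uint8),cv2.MORPH_OPEN,np.ones((3,3)))>0
    if m.sum()>50: print(n,'lid',m.sum(),np.percentile(Z[m],[5,50,95]),cv2.minAreaRect(B[m].astype(np.float32)),B[m].min(0),B[m].max(0))
    q=ok&(Z>100)&(Z<140)&(B[...,0]>-80)&(B[...,0]<120)&(B[...,1]>110)&(B[...,1]<170); 
    if q.any(): print('marker',B[q].min(0),B[q].max(0),Z[q].max())
    q=ok&(Z>30)&(Z<50)&(B[...,0]>-80)&(B[...,0]<80)&(B[...,1]<-100)&(B[...,1]>-190)
    if q.any(): print('block',B[q].min(0),B[q].max(0))
    print([x for x in bay(d)][0])
print(telemetry.get_obs()['t'],telemetry.get_obs()['qvel'].round(3))
E
```

```text
side lid 4022 [30.90581198 33.5412876  36.30024943] ((-1.6946563720703125, 2.2105941772460938), (90.71665954589844, 152.47857666015625), 0.14555399119853973) [-47.14317194 -74.06943303] [43.77349218 78.36770827]
marker [-37.13872925 130.10706781] [-20.10302151 146.94592347] 135.66278267625944
block [ -37.73365511 -157.30378391] [  10.73892739 -108.09248958]
((672.889404296875, 23.58081817626953), (156.29583740234375, 216.50634765625), 4.8533244132995605)
top lid 3229 [30.89357403 33.87973916 36.76744538] ((-0.3681526184082031, 0.51171875), (150.1837158203125, 90.53511047363281), 89.64563751220703) [-45.73068304 -74.48871988] [45.14029362 75.59373834]
marker [-35.63142499 127.21942055] [ 59.9581253 169.9860126] 135.9790901486033
block [ -36.62651034 -156.50354008] [  11.43391318 -109.25437856]
((674.5096435546875, 24.512123107910156), (159.22584533691406, 218.46969604492188), 4.751246929168701)
10.65 [ 0.002  0.013 -0.006  0.     0.003 -0.001]
```

View pics/side4.png

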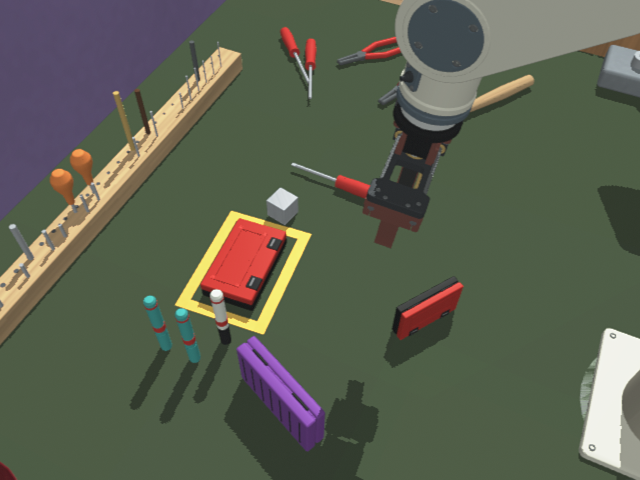

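The case lies flat, centred within about 2 mm of the bay centre, and both views agree. The marker, block and driver have not moved, and the arm is clear. Handing in.

```bash
python3 -c "
from h import *
print(ticket.close_job())"
```

```text
the job is handed in; nothing more can be done
None
```

The job is handed in at about 10.7 s of the 42 s. The case lies flat on its black back, red lid up, inside the outline; the hand-in gives no verdict.

**What I did:** I slid the case with both fingertips until it was square to the tape, about 0.1° off, with its heel at about −48 mm in the bay frame. I then pushed it over with the fingertips at about 72 mm height and backed the arm off.

**Last checks:**
- **Case:** the lid is at z ≈ 34 mm. The case centre is within about 2.5 mm of the bay centre and its angle is within about 0.4°. The side and top views agree to about 2 mm.
- **Other objects:** the marker is upright, and it and the block show no movement beyond about 2 mm of noise. I judged the screwdriver by eye only in the side picture, where it looks unmoved; the gripper hid part of its handle there.

**What went wrong on the way:**
- My first plan, tilting the tool 20°, ran into the lower limit of joint 5 before it touched anything. I finished with a 6° tilt.
- Two readings were spoiled: the top view found no case points before the tip, and some of my early object boxes picked up pixels with no depth. I discarded these and used the side view or re-measured.

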